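Get the truck frame out from behind the bottles and into its jig

ROBOT

A 7-joint arm with a two-finger parallel gripper is mounted at the origin on the work surface. World frame = base frame: x ahead of the robot, y to its left, z up, the work surface at z = 0. Lengths are in m, angles in rad, forces in N, time in s.
With the tool pointing down it reaches from about 0.35 to 0.9 m from the base axis. Payload 8.1 kg.
Tool frame: the origin (TCP) lies at the very end of the fingers, on their centre line; the grasp point (between the pads) lies grip_point_offset behind it (grip_point_offset is the distance from the TCP to the grasp point, in m); z points along the fingers, y is the direction in which the jaws open and shut (so a half turn about z gives the same grasp; the last joint's range is limited). The gripper opens to 92 mm and grips with 3 to 60 N. Pads are 19 mm wide; open, the fingers measure 130 mm over their backs; the gripper's body (75 mm by 190 mm) begins 47 mm behind the grasp point.
Start: joints at [-0.103, 0.434, 0.025, 1.573, -0.012, 1.134, -0.075], TCP at [0.625, -0, 0.227] pointing down, gripper open.
Joint ranges: [-2.62, 2.62], [-0.44, 2.09], [-1.27, 1.32], [0.08, 2.57], [-1.32, 4.46], [0.12, 2], [-2.74, 2.74]. Speed limits (rad/s): [2.22, 2.22, 3.01, 3.01, 3.14, 3.14, 3.14].

INTERFACE

Orientations are given as a rotation vector (axis times angle).
In Python, from cell import * gives the robot as it stands.
- The arm moves only by the tool drive_tool, never from a script. Its argument "increments" is a list of rows, each an object of numbers: "grip": the gripper's target within -1 to 1 (shut at 1, half-way at 0, fully open at -1); "tx", "ty", "tz": the shift along the world's x, y, z normalised to -1 to 1, where 1 is 400 mm; "turn": the turn about the world's z normalised to -1 to 1, where 1 is 60 degrees. In form: [{"grip": .., "tx": .., "ty": .., "tz": .., "turn": ..}, ...]. A call has 1 to 20 rows; each row is the pose to reach, as a shift and turn from the pose measured when the call began; what a row does not reach only later rows make up. A row lasts 1/10 s, in which the tool goes at most 50 mm and 8.59 degrees, less where a joint would pass 70% of its speed; a pose out of reach is approached as far as the arm can. A call with a number of a shift or a turn outside -1 to 1 is refused whole. A call with a gripper value outside its range is refused whole. The fingers move at their own pace and stop on an object; "newtons" is the grip in N (left out, the last holds). Time passes only in rows, so rows that repeat a pose let the fingers close. It gives the time, the measured TCP pose, the force and the opening at its end, in the units of the state.
- observe(): the state, without advancing time (a new reading comes with each control period).
- get_image(name): name is "scene" or "side" or "wrist"; returns the picture (420x560x3 uint8, red, green, blue); there is no depth.
- camera_info(name): a dict with "fx", "fy", "cx", "cy" (pixels), "eye" and "rotation" of the camera in the world; the wrist camera has in their place "hand_eye" (4x4, takes a point from camera to tool coordinates, whose origin is the TCP and whose axes are the flange's). Camera axes: x right, y down, z forward; pixel columns grow to the right and rows downward; lengths in m; the calibration is good to about 2 mm. The wrist camera is an equidistant fisheye: a pixel r from the principal point sees the ray r / f radians off the axis. A picture is of the moment at which its call begins: read the wrist's pose just before it. camera_info takes no time and is no camera call.
- sign_off(): hands the job in, once; it reports no verdict.
The state is a dict: "clock": time; "joints": joint angles; "dq": joint speeds; "joint_efforts": joint torques, N m; "position": TCP position; "ee_rot": TCP orientation; "force": force on the tool from outside, world axes, zero at the start; "ft_torque": the same for the moment, N m; "width": opening from 0.0 (shut) to 1.0 (fully open).
Only numpy, scipy, OpenCV 4.12 (cv2) and the standard library are available. Lean on these libraries where they do the work, as an engineer would, in place of code of your own. Each camera call takes 0.05 s, during which the arm holds its last target. There are 200 camera calls.

TASK

I need the grey truck frame that lies on the organiser's ledge behind the three bottles. First stand all three bottles upright in the steel spill tray, out of the way; then set the frame fully down in both cradles of the aluminium jig, centred lengthways, either end first; last, put each bottle back upright in the very bay it came from. Never let a bottle tip over, and leave the cab, the hood and the seat part where they are.

Things in the scene. Friction and masses are not known exactly. Their poses are not given: they have to be found in the camera images.
- organiser: Fixed plywood bench organiser, 130 mm (x) by 210 mm (y). Front half: a row of three open bottle bays, each 52 mm by 52 mm inside, floor 4 mm above the table, walls to 14 mm; bay centres at x = -35 mm, y = -58, 0 and +58 mm in its own frame. Rear half: a flat ledge 14 mm high, from x = -5 to +65 mm, on which the frame lies. Origin: centre of the underside, z up, x from the bays towards the ledge.
- spill_tray: Fixed shallow stainless tray, empty at the start, 200 mm (x) by 90 mm (y) inside, wall 3 mm thick and 10 mm high, floor 3 mm above the table. Origin: centre of the underside, z up, x along its length. Stands to the left or right; the jig is on the other side.
- jig: Fixed frame jig: aluminium plate 170 mm (x) by 80 mm (y) by 8 mm with two dark steel U cradles at x = -55 and +55 mm, each 12 mm thick along x. Cradle floors are 18 mm above the table; their horns rise to 28 mm and stand 46 mm apart inside (y). Origin: centre of the underside, z up, x along the plate. The seated frame lies along x across both cradles, its origin over the jig's, 18 mm above it.
- frame: Loose grey resin ladder frame of a model truck, 190 mm long (x), 36 mm wide (y), 12 mm high, about 60 g, two rails with cross members. Origin: centre of the underside, z up. Lies along the organiser's y on the ledge, its near rail about 15 mm behind the bottles.
- nozzle_bottle: Loose round off-white plastic bottle, 40 mm diameter, straight sides up to 98 mm, then a shoulder and a pointed nozzle cap, 130 mm tall in all, about 120 g. Origin: centre of its underside, z up. Starts in one of the three bays.
- square_bottle: Loose square off-white plastic bottle, 40 mm by 40 mm (x, y), straight sides up to 98 mm, round screw cap of 28 mm diameter on top, 122 mm tall in all, about 140 g. Origin: centre of its underside, z up, x and y square to its faces; starts within about 6 degrees of square to its bay.
- wide_jar: Loose wide-mouthed round off-white jar, 45 mm diameter up to 82 mm, with a flat lid of 46 mm diameter up to 102 mm, its full height, about 150 g. Origin: centre of its underside, z up. Starts in one of the three bays.
- cab: Bystander, loose: grey resin cab shell of the model, 56 mm by 80 mm by 62 mm high, standing on the mat near the robot. Origin: centre of its underside. Leave it where it is.
- hood: Bystander, loose: grey resin hood with fenders and headlamps, 58 mm by 102 mm by 46 mm high, beyond the organiser. Origin: centre of its underside. Leave it where it is.
- seats: Bystander, loose: grey resin seat and dashboard part, 60 mm by 70 mm by 43 mm high, standing on the mat near the robot. Origin: centre of its underside. Leave it where it is.
Not all that is in view belongs to the job. What is shaped like the nozzle_bottle but blue or purple is not meant. Of the things shaped like the spill_tray, the stainless one is meant.

How it is judged:
On the way, in this order (a step that is already met when the one before it is completed fails the run):
1. all three bottles stand upright and at rest in the spill tray (x of nozzle_bottle in the frame of spill_tray between -0.09 and 0.09 m and y of nozzle_bottle in the frame of spill_tray between -0.04 and 0.04 m and z of nozzle_bottle in the frame of spill_tray between 0 and 0.008 m and angle between each of nozzle_bottle, square_bottle, wide_jar's own z axis and vertical below 0.1 rad and linear speed of each of nozzle_bottle, square_bottle, wide_jar below 0.03 m/s and x of square_bottle in the frame of spill_tray between -0.09 and 0.09 m and y of square_bottle in the frame of spill_tray between -0.04 and 0.04 m and z of square_bottle in the frame of spill_tray between 0 and 0.008 m and x of wide_jar in the frame of spill_tray between -0.09 and 0.09 m and y of wide_jar in the frame of spill_tray between -0.04 and 0.04 m and z of wide_jar in the frame of spill_tray between 0 and 0.008 m), for 0.2 s.
2. the frame lies seated in both cradles of the jig, released (x of frame in the frame of jig between -0.015 and 0.015 m and y of frame in the frame of jig between -0.008 and 0.008 m and z of frame in the frame of jig between 0.014 and 0.022 m and angle between the x axis of frame and the x axis of jig, either way round below 0.12 rad and angle between frame's own z axis and vertical below 0.08 rad and linear speed of frame below 0.02 m/s and contact force between the fingers and frame below 0.3 N), for 0.2 s.
At the end, for the whole second after the job is handed in: The frame lies flat in both cradles of the jig (origin within 15 mm of the jig's along it, 8 mm across it, 14 to 22 mm above it, aligned within 7 degrees either way round), and each bottle stands upright within 12 mm of where it started, that is in its own bay; all are released and at rest (all of step 2 and distance of each of nozzle_bottle, square_bottle, wide_jar from where it was at the start of the episode below 0.012 m and angle between each of nozzle_bottle, square_bottle, wide_jar's own z axis and vertical below 0.1 rad and linear speed of each of nozzle_bottle, square_bottle, wide_jar below 0.02 m/s and contact force between the fingers and nozzle_bottle below 0.3 N and contact force between the fingers and square_bottle below 0.3 N and contact force between the fingers and wide_jar below 0.3 N); the robot touches nothing.
It fails at once if a bottle tips over (more than 30 degrees) (angle between any of nozzle_bottle, square_bottle, wide_jar's own z axis and vertical above 0.52 rad).
It fails at once if the cab, hood or seat part is moved by more than 15 mm (distance of any of cab, hood, seats from where it was at the start of the episode above 0.015 m).
It also fails if it takes over 144 s, if anything falls off the work surface, if the arm or the gripper's body presses on something with over 40 N, if the wrist force passes 120 N, or if a joint passes its speed limit or range.

## Working session

There is one attempt and no reset: what is moved stays moved. The work goes in short steps, Python scripts to look and compute and a tool call to move; the robot and the scene stay as the last step left them, time stands still between calls to the robot, and variables do not carry over. Pictures are saved under pics/ and viewed, about 12 in all and at most 16, crops included, and the job is handed in when it is done.

Besides the shell and the picture viewer there is one more tool, called after ">>>" as a command line: name --argument value ..., lists and objects as JSON in quotes. drive_tool: Moves the arm, as the interface text tells. Its arguments: {"type":"object","properties":{"increments":{"type":"array","items":{"type":"object","properties":{"grip":{"type":"number"},"tx":{"type":"number"},"ty":{"type":"number"},"tz":{"type":"number"},"turn":{"type":"number"}}}},"newtons":{"type":"number"}},"required":["increments"]}

```bash
mkdir -p pics; cat > h.py <<'E'
from cell import *
import numpy as np, cv2
def save(name,fn):
    im=get_image(name); cv2.imwrite('pics/'+fn,im[:,:,::-1]); return im
def ray(name,u,v,st=None):
    c=camera_info(name)
    if name!='wrist':
        d=np.array([(u-c['cx'])/c['fx'],(v-c['cy'])/c['fy'],1.]); return np.array(c['eye']),np.array(c['rotation'])@d
    x=np.array([(u-c['cx'])/c['fx'],(v-c['cy'])/c['fy']]); r=np.linalg.norm(x)+1e-12
    d=np.array([*(x/r*np.sin(r)),np.cos(r)]); H=np.array(c['hand_eye']); st=st or observe()
    R=cv2.Rodrigues(np.array(st['ee_rot'],float))[0]
    return R@H[:3,3]+np.array(st['position']), R@H[:3,:3]@d
def onz(name,u,v,z,st=None):
    o,d=ray(name,u,v,st); return (o+d*(z-o[2])/d[2]).round(4)
E
python3 - <<'E'
from h import *
s=observe();print(s)
for n in('scene','side','wrist'):
    save(n,n+'0.png');print(n,camera_info(n))
import cell;print(getattr(cell,'grip_point_offset',None))
E
```

```text
{'clock': 0.0, 'joints': array([-0.10261905,  0.435278  ,  0.02494409,  1.57409712, -0.01160165,
        1.13402529, -0.07507888]), 'dq': array([-3.80528612e-04,  1.82281937e-04, -1.35029334e-03, -6.59808181e-04,
        9.06737433e-04, -1.68589634e-03, -7.55694884e-05]), 'joint_efforts': array([ 3.89017032e-04, -6.67853522e+01,  9.84863900e-01, -3.14464223e+01,
       -6.05165795e-02,  4.27553023e-02,  1.12382318e-04]), 'position': array([ 6.24473485e-01, -2.92623204e-05,  2.25910466e-01]), 'ee_rot': array([-2.22068573e+00, -2.22067656e+00,  1.99274746e-03]), 'force': array([ 0.17535249,  0.23079498, -0.68613779]), 'ft_torque': array([ 0.02936958, -0.00798084, -0.00320268]), 'width': 1.0001686066472821}
scene {'fx': 483.26127619360034, 'fy': 483.26127619360034, 'cx': 283.4630370075691, 'cy': 200.35560071252772, 'eye': array([1.26683447, 0.93679336, 0.86498018]), 'rotation': array([-0.90086685, -2.39555069,  1.2026159 ])}
side {'fx': 437.3854911394497, 'fy': 437.3854911394497, 'cx': 276.7821727982092, 'cy': 196.39362866666352, 'eye': array([ 0.48900358, -1.0096622 ,  0.78692908]), 'rotation': array([-2.14649342,  0.10524346, -0.02163674])}
wrist {'fx': 325.19226210127806, 'fy': 325.19226210127806, 'cx': 285.1349330656392, 'cy': 209.64043666403066, 'hand_eye': array([[-1.40382279e-03, -9.54129227e-01, -2.99391796e-01,
         8.14927215e-02],
       [ 9.99998737e-01, -1.56266754e-03,  2.91142754e-04,
         2.62090309e-04],
       [-7.45637653e-04, -2.99391009e-01,  9.54130215e-01,
        -1.57274028e-01],
       [ 0.00000000e+00,  0.00000000e+00,  0.00000000e+00,
         1.00000000e+00]])}
0.0188
```

```bash
sed -i "s/np.array(c\['rotation'\])@d/cv2.Rodrigues(np.array(c['rotation'],float))[0]@d/" h.py; python3 -c "
import cv2;a=[cv2.imread('pics/%s0.png'%n) for n in('scene','side','wrist')]
cv2.imwrite('pics/sc.png',cv2.resize(a[0],(800,600)));cv2.imwrite('pics/si.png',cv2.resize(a[1],(800,600)))"
```

```text
(no output)
```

View pics/sc.png

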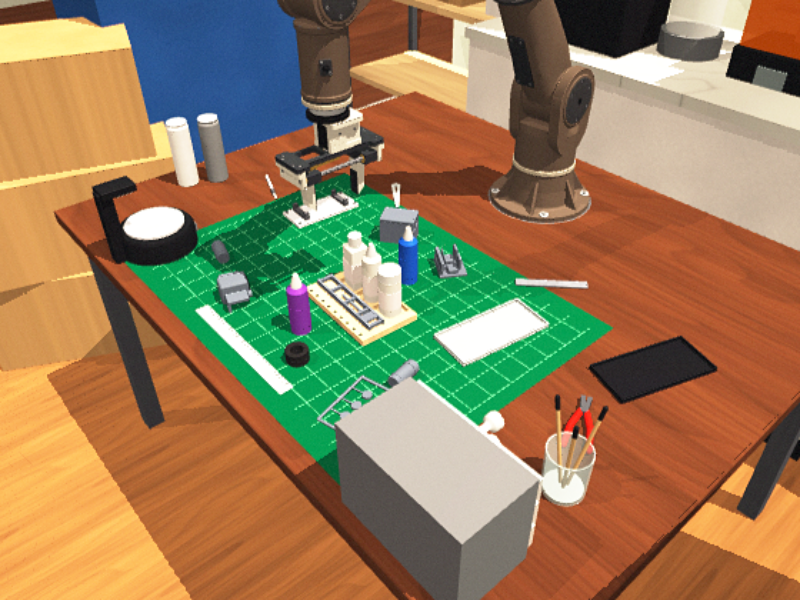

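View pics/si.png

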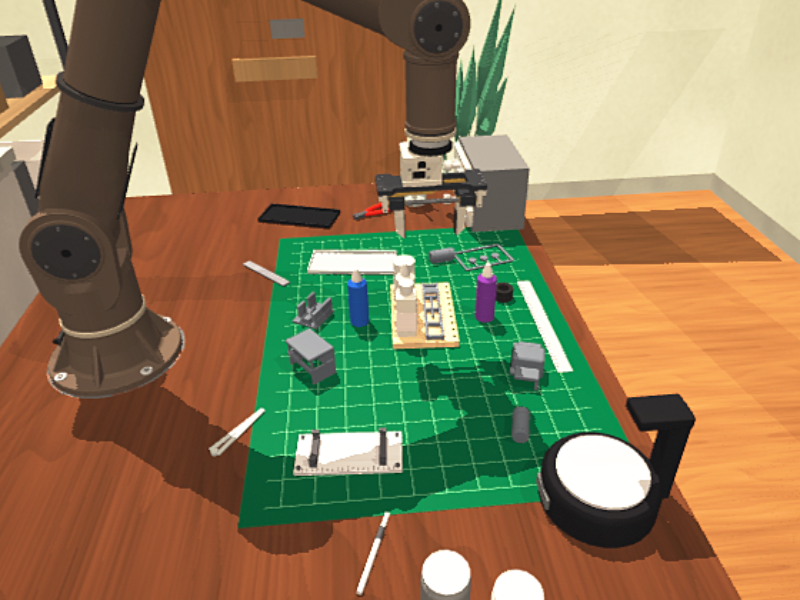

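View pics/wrist0.png

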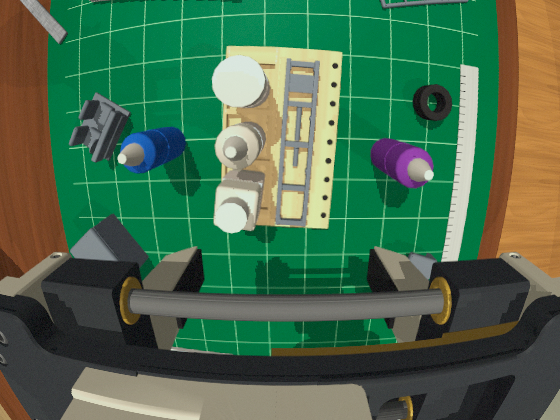

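```bash
cat >m.py <<'E'
from h import *
s=observe(); k=0.7
P=lambda n,t,z,sc=1: [print(n,t,(u,v),onz(n,u*sc,v*sc,z,s)) for u,v in P.l]
P.l=[(228,46),(342,52),(328,230),(214,228)];P('wrist','org',.014)
P.l=[(239,81)];P('wrist','jar',.106)
P.l=[(234,151)];P('wrist','noz',.134)
P.l=[(232,217)];P('wrist','sq',.126)
P.l=[(119,158)];P('wrist','blue',.13)
P.l=[(430,174)];P('wrist','purple',.13)
P.l=[(435,338),(520,300),(549,325),(461,362)];P('scene','tray',.01,k)
P.l=[(312,252),(398,252),(403,273),(307,273)];P('side','tray',.01,k)
P.l=[(298,434),(401,431),(403,471),(293,475)];P('side','jig',.008,k)
P.l=[(317,433),(384,431),(313,465),(383,463)];P('side','cradle',.028,k)
E
python3 m.py
```

```text
wrist org (228, 46) [0.561 0.158 0.014]
wrist org (342, 52) [0.6888 0.1506 0.014 ]
wrist org (328, 230) [ 0.6772 -0.0607  0.014 ]
wrist org (214, 228) [ 0.537  -0.0581  0.014 ]
wrist jar (239, 81) [0.5863 0.1077 0.106 ]
wrist noz (234, 151) [0.5853 0.0508 0.134 ]
wrist sq (232, 217) [ 0.58   -0.0058  0.126 ]
wrist blue (119, 158) [0.4824 0.0485 0.13  ]
wrist purple (430, 174) [0.7477 0.0334 0.13  ]
scene tray (435, 338) [0.58   0.2327 0.01  ]
scene tray (520, 300) [0.3719 0.2608 0.01  ]
scene tray (549, 325) [0.3894 0.3497 0.01  ]
scene tray (461, 362) [0.5898 0.3117 0.01  ]
side tray (312, 252) [0.3761 0.3316 0.01  ]
side tray (398, 252) [0.5865 0.3047 0.01  ]
side tray (403, 273) [0.5896 0.2079 0.01  ]
side tray (307, 273) [0.3671 0.2357 0.01  ]
side jig (298, 434) [ 0.369  -0.2649  0.008 ]
side jig (401, 431) [ 0.5403 -0.2768  0.008 ]
side jig (403, 471) [ 0.5358 -0.3598  0.008 ]
side jig (293, 475) [ 0.3652 -0.3496  0.008 ]
side cradle (317, 433) [ 0.4029 -0.2852  0.028 ]
side cradle (384, 431) [ 0.5115 -0.2926  0.028 ]
side cradle (313, 465) [ 0.3981 -0.3505  0.028 ]
side cradle (383, 463) [ 0.5055 -0.358   0.028 ]
```

>>> drive_tool --increments '[{"grip":-1,"tx":-0.096,"ty":0.27},{"grip":-1,"tx":-0.096,"ty":0.27},{"grip":-1,"tx":-0.096,"ty":0.27},{"grip":-1,"tx":-0.096,"ty":0.27}]' --newtons 25

```text
invalid input
```

```bash
python3 - <<'E'
from h import *
s=observe();print(s['position'],s['ee_rot']);save('wrist','w1.png')
E
```

```text
[ 6.24630512e-01 -7.24925844e-05  2.26146998e-01] [-2.22106643e+00 -2.22079744e+00  1.43691772e-03]
```

View pics/w1.png

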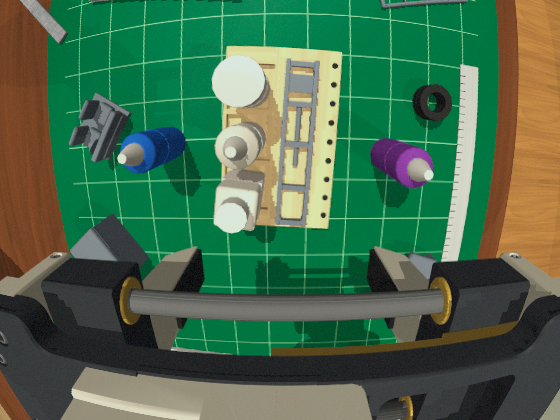

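The move was refused, probably because every row needs all five fields. The view is unchanged: jar at (239,81), nozzle bottle at (234,151), square bottle at (232,217).

>>> drive_tool --increments '[{"grip":-1,"tx":-0.096,"ty":0.27,"tz":0,"turn":0},{"grip":-1,"tx":-0.096,"ty":0.27,"tz":0,"turn":0},{"grip":-1,"tx":-0.096,"ty":0.27,"tz":0,"turn":0},{"grip":-1,"tx":-0.096,"ty":0.27,"tz":0,"turn":0}]' --newtons 25

```text
clock: 0.6
position: [0.5851, 0.1117, 0.2262]
ee_rot: [-2.214, -2.226, 0.0]
force: [-0.3, -1.0, 1.1]
width: 0.997
```

```bash
python3 - <<'E'
from h import *
s=observe();print(s['position'],s['ee_rot']);save('wrist','w2.png')
E
```

```text
[0.58506477 0.11174562 0.22618701] [-2.21364998e+00 -2.22617093e+00  4.17700296e-04]
```

View pics/w2.png

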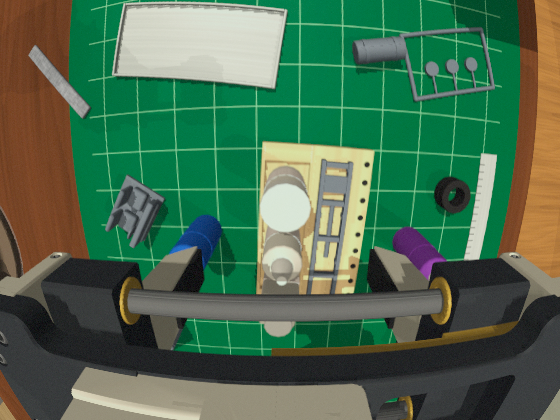

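The jar lid is at (285,205), the nozzle tip at (282,270), and the tray corners are at (126,3), (287,10), (277,88) and (113,75).

```bash
cat >m2.py <<'E'
from h import *
s=dict(position=[0.58506,0.11175,0.22619],ee_rot=[-2.21365,-2.22617,4e-4])
im=cv2.imread('pics/w2.png');hsv=cv2.cvtColor(im,cv2.COLOR_BGR2HSV)
def c(t,z,*l):
    p=np.array([onz('wrist',u,v,z,s) for u,v in l]);print(t,p[:,:2].tolist(),p.mean(0));return p
c('jar',.106,(285,205));c('noz',.134,(282,271));c('blue',.03,(195,236))
t=c('tray',.01,(126,3),(287,10),(277,88),(113,75))
for a,b in((0,1),(3,2)):
    d=t[b]-t[a];print(np.degrees(np.arctan2(d[1],d[0])),np.linalg.norm(d))
f=c('frame tl,tr,bl,br',.026,(323,161),(352,162),(310,292),(338,292))
c('org',.014,(262,142),(374,151))
E
python3 m2.py
```

```text
jar [[0.5851, 0.1107]] [0.5851 0.1107 0.106 ]
noz [[0.5827, 0.0594]] [0.5827 0.0594 0.134 ]
blue [[0.4769, 0.0489]] [0.4769 0.0489 0.03  ]
tray [[0.3875, 0.343], [0.5864, 0.3132], [0.5755, 0.2197], [0.3717, 0.2498]] [0.480275 0.281425 0.01    ]
-8.520904999911467 0.20111998906125667
-8.401495174896178 0.20601080068773095
frame tl,tr,bl,br [[0.6272, 0.1383], [0.6602, 0.1378], [0.6176, -0.0292], [0.6541, -0.0299]] [0.639775 0.05425  0.026   ]
org [[0.5587, 0.1579], [0.6886, 0.1497]] [0.62365 0.1538  0.014  ]
```

>>> drive_tool --increments '[{"grip":-1,"tx":0.001,"ty":-0.005,"tz":-0.12,"turn":-0.06},{"grip":-1,"tx":0.001,"ty":-0.005,"tz":-0.24,"turn":-0.06},{"grip":-1,"tx":0.001,"ty":-0.005,"tz":-0.34,"turn":-0.06},{"grip":-1,"tx":0.001,"ty":-0.005,"tz":-0.3825,"turn":-0.06},{"grip":-1,"tx":0.001,"ty":-0.005,"tz":-0.3825,"turn":-0.06},{"grip":0.2,"tx":0.001,"ty":-0.005,"tz":-0.3825,"turn":-0.06},{"grip":0.6,"tx":0.001,"ty":-0.005,"tz":-0.3825,"turn":-0.06},{"grip":1,"tx":0.001,"ty":-0.005,"tz":-0.3825,"turn":-0.06},{"grip":1,"tx":0.001,"ty":-0.005,"tz":-0.3825,"turn":-0.06},{"grip":1,"tx":0.001,"ty":-0.005,"tz":-0.3825,"turn":-0.06},{"grip":1,"tx":0.001,"ty":-0.005,"tz":-0.3825,"turn":-0.06}]'

```text
clock: 1.75
position: [0.5864, 0.107, 0.0735]
ee_rot: [-2.287, -2.153, 0.001]
force: [-0.4, 0.5, 0.5]
width: 0.527
```

>>> drive_tool --increments '[{"grip":1,"tx":0,"ty":0,"tz":0,"turn":0},{"grip":1,"tx":0,"ty":0,"tz":0,"turn":0},{"grip":1,"tx":0,"ty":0,"tz":0,"turn":0}]'

```text
clock: 2.05
position: [0.5864, 0.107, 0.0735]
ee_rot: [-2.287, -2.153, 0.001]
force: [-0.3, -0.7, -0.6]
width: 0.494
```

>>> drive_tool --increments '[{"grip":1,"tx":0,"ty":0,"tz":0.06,"turn":0},{"grip":1,"tx":0,"ty":0,"tz":0.14,"turn":0},{"grip":1,"tx":-0.03,"ty":0.04,"tz":0.2,"turn":0.06},{"grip":1,"tx":-0.08,"ty":0.09,"tz":0.2,"turn":0.16},{"grip":1,"tx":-0.14,"ty":0.15,"tz":0.2,"turn":0.28},{"grip":1,"tx":-0.2,"ty":0.22,"tz":0.2,"turn":0.4},{"grip":1,"tx":-0.26,"ty":0.29,"tz":0.2,"turn":0.52},{"grip":1,"tx":-0.32,"ty":0.35,"tz":0.2,"turn":0.64},{"grip":1,"tx":-0.37,"ty":0.41,"tz":0.2,"turn":0.76},{"grip":1,"tx":-0.4,"ty":0.44,"tz":0.2,"turn":0.88},{"grip":1,"tx":-0.42,"ty":0.4575,"tz":0.2,"turn":0.96},{"grip":1,"tx":-0.42,"ty":0.4575,"tz":0.2,"turn":1},{"grip":1,"tx":-0.42,"ty":0.4575,"tz":0.2,"turn":1}]'

```text
clock: 3.35
position: [0.418, 0.2902, 0.1534]
ee_rot: [-0.902, -3.009, 0.002]
force: [0.1, -0.1, -2.5]
width: 0.497
```

>>> drive_tool --increments '[{"grip":1,"tx":0.001,"ty":0,"tz":0,"turn":0.13},{"grip":1,"tx":0.001,"ty":0,"tz":-0.03,"turn":0.26},{"grip":1,"tx":0.001,"ty":0,"tz":-0.08,"turn":0.36},{"grip":1,"tx":0.001,"ty":0,"tz":-0.14,"turn":0.415},{"grip":1,"tx":0.001,"ty":0,"tz":-0.18,"turn":0.415},{"grip":1,"tx":0.001,"ty":0,"tz":-0.195,"turn":0.415},{"grip":1,"tx":0.001,"ty":0,"tz":-0.2015,"turn":0.415},{"grip":1,"tx":0.001,"ty":0,"tz":-0.2015,"turn":0.415},{"grip":1,"tx":0.001,"ty":0,"tz":-0.2015,"turn":0.415}]'

```text
clock: 4.25
position: [0.4189, 0.2906, 0.0735]
ee_rot: [0.233, 3.132, -0.001]
force: [0.4, -0.3, -2.0]
width: 0.493
```

>>> drive_tool --increments '[{"grip":0,"tx":0,"ty":0,"tz":0,"turn":0},{"grip":-0.5,"tx":0,"ty":0,"tz":0,"turn":0},{"grip":-1,"tx":0,"ty":0,"tz":0,"turn":0},{"grip":-1,"tx":0,"ty":0,"tz":0,"turn":0},{"grip":-1,"tx":0,"ty":0,"tz":0,"turn":0},{"grip":-1,"tx":0,"ty":0,"tz":0,"turn":0}]'

```text
clock: 4.85
position: [0.4189, 0.2906, 0.0736]
ee_rot: [0.233, 3.132, -0.0]
force: [0.6, -0.6, -0.9]
width: 0.887
```

>>> drive_tool --increments '[{"grip":-1,"tx":0,"ty":0,"tz":0.1,"turn":0},{"grip":-1,"tx":0,"ty":0,"tz":0.2,"turn":0},{"grip":-1,"tx":0.03,"ty":-0.04,"tz":0.3,"turn":-0.1},{"grip":-1,"tx":0.09,"ty":-0.12,"tz":0.375,"turn":-0.24},{"grip":-1,"tx":0.16,"ty":-0.22,"tz":0.375,"turn":-0.38},{"grip":-1,"tx":0.23,"ty":-0.32,"tz":0.375,"turn":-0.52},{"grip":-1,"tx":0.3,"ty":-0.42,"tz":0.375,"turn":-0.66},{"grip":-1,"tx":0.35,"ty":-0.51,"tz":0.375,"turn":-0.8},{"grip":-1,"tx":0.39,"ty":-0.57,"tz":0.375,"turn":-0.94},{"grip":-1,"tx":0.4125,"ty":-0.595,"tz":0.375,"turn":-1},{"grip":-1,"tx":0.4125,"ty":-0.595,"tz":0.375,"turn":-1}]'

```text
clock: 5.95
position: [0.5848, 0.0503, 0.2232]
ee_rot: [1.773, 2.592, -0.002]
force: [0.3, -0.3, -0.5]
width: 0.999
```

>>> drive_tool --increments '[{"grip":-1,"tx":0,"ty":0,"tz":0,"turn":-0.14},{"grip":-1,"tx":0,"ty":0,"tz":0,"turn":-0.28},{"grip":-1,"tx":0,"ty":0,"tz":0,"turn":-0.415},{"grip":-1,"tx":0,"ty":0,"tz":0,"turn":-0.415},{"grip":-1,"tx":0,"ty":0,"tz":0,"turn":-0.415}]'

```text
clock: 6.45
position: [0.5843, 0.0514, 0.2232]
ee_rot: [2.283, 2.157, -0.003]
force: [0.8, -0.0, 0.2]
width: 0.997
```

```bash
python3 - <<'E'
from h import *
s=observe();print(s['position'],s['ee_rot']);save('wrist','w3.png')
E
```

```text
[0.58429008 0.05143392 0.22322142] [ 2.28302296  2.157246   -0.0029247 ]
```

View pics/w3.png

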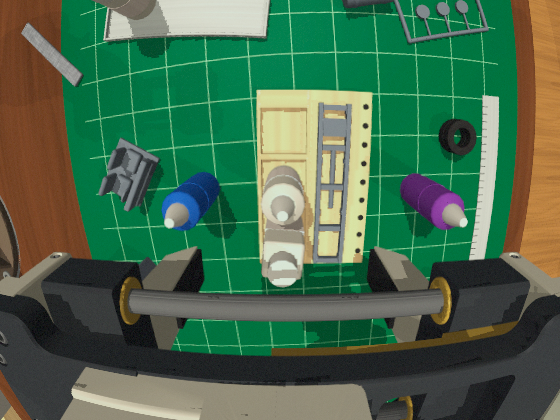

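The jar bay is empty and the jar is standing in the tray. The nozzle tip is at (283,214), the square bottle's cap at (282,270), and the frame runs from (319-351,103) to (313-343,263).

```bash
python3 - <<'E'
from h import *
s=dict(position=[0.58429,0.05143,0.22322],ee_rot=[2.283,2.1572,-.0029])
def c(t,z,*l):
    p=np.array([onz('wrist',u,v,z,s) for u,v in l]);print(t,p[:,:2].tolist(),p.mean(0));return p
c('noz',.134,(283,214));c('sq',.126,(282,270))
c('frame',.026,(319,103),(351,103),(313,262),(343,264))
c('org',.014,(257,90),(371,93),(256,262),(363,262))
c('bay',.014,(261,108),(307,108),(260,155),(306,156))
c('purple',.13,(460,222)); c('purple axis base-ish',.0,(405,180))
E
```

```text
noz [[0.5829, 0.0519]] [0.5829 0.0519 0.134 ]
sq [[0.5786, -0.0027]] [ 0.5786 -0.0027  0.126 ]
frame [[0.6261, 0.1392], [0.6611, 0.1383], [0.6128, -0.0473], [0.6499, -0.0529]] [0.637475 0.044325 0.026   ]
org [[0.5596, 0.1579], [0.6874, 0.1499], [0.5419, -0.0493], [0.6782, -0.0585]] [0.616775 0.05     0.014   ]
bay [[0.5627, 0.1373], [0.6137, 0.1343], [0.5579, 0.0841], [0.6099, 0.0799]] [0.58605 0.1089  0.014  ]
purple [[0.7425, 0.0332]] [0.7425 0.0332 0.13  ]
purple axis base-ish [[0.7343, 0.0433]] [0.7343 0.0433 0.    ]
```

>>> drive_tool --increments '[{"grip":-1,"tx":-0.003,"ty":0.001,"tz":-0.12,"turn":0},{"grip":-1,"tx":-0.003,"ty":0.001,"tz":-0.24,"turn":0},{"grip":-1,"tx":-0.003,"ty":0.001,"tz":-0.34,"turn":0},{"grip":-1,"tx":-0.003,"ty":0.001,"tz":-0.393,"turn":0},{"grip":-1,"tx":-0.003,"ty":0.001,"tz":-0.393,"turn":0},{"grip":0.2,"tx":-0.003,"ty":0.001,"tz":-0.393,"turn":0},{"grip":0.6,"tx":-0.003,"ty":0.001,"tz":-0.393,"turn":0},{"grip":1,"tx":-0.003,"ty":0.001,"tz":-0.393,"turn":0},{"grip":1,"tx":-0.003,"ty":0.001,"tz":-0.393,"turn":0},{"grip":1,"tx":-0.003,"ty":0.001,"tz":-0.393,"turn":0},{"grip":1,"tx":-0.003,"ty":0.001,"tz":-0.393,"turn":0},{"grip":1,"tx":-0.003,"ty":0.001,"tz":-0.393,"turn":0},{"grip":1,"tx":-0.003,"ty":0.001,"tz":-0.393,"turn":0},{"grip":1,"tx":-0.003,"ty":0.001,"tz":-0.393,"turn":0}]'

```text
clock: 7.9
position: [0.5832, 0.0516, 0.0661]
ee_rot: [2.284, 2.156, -0.003]
force: [-0.9, -0.0, 0.1]
width: 0.428
```

>>> drive_tool --increments '[{"grip":1,"tx":0,"ty":0,"tz":0.06,"turn":0},{"grip":1,"tx":0,"ty":0,"tz":0.14,"turn":0},{"grip":1,"tx":-0.01,"ty":0.04,"tz":0.2,"turn":0.06},{"grip":1,"tx":-0.04,"ty":0.1,"tz":0.2,"turn":0.16},{"grip":1,"tx":-0.08,"ty":0.18,"tz":0.2,"turn":0.28},{"grip":1,"tx":-0.12,"ty":0.27,"tz":0.2,"turn":0.4},{"grip":1,"tx":-0.16,"ty":0.36,"tz":0.2,"turn":0.52},{"grip":1,"tx":-0.2,"ty":0.44,"tz":0.2,"turn":0.64},{"grip":1,"tx":-0.23,"ty":0.51,"tz":0.2,"turn":0.76},{"grip":1,"tx":-0.25,"ty":0.55,"tz":0.2,"turn":0.88},{"grip":1,"tx":-0.258,"ty":0.5735,"tz":0.2,"turn":0.96},{"grip":1,"tx":-0.258,"ty":0.5735,"tz":0.2,"turn":1},{"grip":1,"tx":-0.258,"ty":0.5735,"tz":0.2,"turn":1}]'

```text
clock: 9.2
position: [0.4797, 0.2811, 0.1458]
ee_rot: [0.898, 3.01, -0.003]
force: [0.4, 0.1, -1.2]
width: 0.432
```

>>> drive_tool --increments '[{"grip":1,"tx":0,"ty":0,"tz":0,"turn":0.13},{"grip":1,"tx":0,"ty":0,"tz":-0.03,"turn":0.26},{"grip":1,"tx":0,"ty":0,"tz":-0.08,"turn":0.36},{"grip":1,"tx":0,"ty":0,"tz":-0.14,"turn":0.415},{"grip":1,"tx":0,"ty":0,"tz":-0.18,"turn":0.415},{"grip":1,"tx":0,"ty":0,"tz":-0.195,"turn":0.415},{"grip":1,"tx":0,"ty":0,"tz":-0.2015,"turn":0.415},{"grip":1,"tx":0,"ty":0,"tz":-0.2015,"turn":0.415},{"grip":1,"tx":0,"ty":0,"tz":-0.2015,"turn":0.415}]'

```text
clock: 10.1
position: [0.4802, 0.2814, 0.0659]
ee_rot: [0.229, 3.131, -0.001]
force: [0.8, -1.3, -1.4]
width: 0.431
```

>>> drive_tool --increments '[{"grip":0,"tx":0,"ty":0,"tz":0,"turn":0},{"grip":-0.5,"tx":0,"ty":0,"tz":0,"turn":0},{"grip":-1,"tx":0,"ty":0,"tz":0,"turn":0},{"grip":-1,"tx":0,"ty":0,"tz":0,"turn":0},{"grip":-1,"tx":0,"ty":0,"tz":0,"turn":0},{"grip":-1,"tx":0,"ty":0,"tz":0,"turn":0},{"grip":-1,"tx":0,"ty":0,"tz":0.1,"turn":0},{"grip":-1,"tx":0,"ty":0,"tz":0.2,"turn":0},{"grip":-1,"tx":0,"ty":0,"tz":0.3,"turn":0},{"grip":-1,"tx":0.02,"ty":-0.06,"tz":0.395,"turn":-0.1},{"grip":-1,"tx":0.06,"ty":-0.16,"tz":0.395,"turn":-0.24},{"grip":-1,"tx":0.1,"ty":-0.28,"tz":0.395,"turn":-0.38},{"grip":-1,"tx":0.14,"ty":-0.4,"tz":0.395,"turn":-0.52},{"grip":-1,"tx":0.18,"ty":-0.52,"tz":0.395,"turn":-0.66},{"grip":-1,"tx":0.22,"ty":-0.62,"tz":0.395,"turn":-0.8},{"grip":-1,"tx":0.24,"ty":-0.69,"tz":0.395,"turn":-0.94},{"grip":-1,"tx":0.247,"ty":-0.714,"tz":0.395,"turn":-1},{"grip":-1,"tx":0.247,"ty":-0.714,"tz":0.395,"turn":-1}]'

```text
clock: 11.9
position: [0.5792, -0.0065, 0.2237]
ee_rot: [1.77, 2.593, -0.004]
force: [0.3, -0.2, 0.9]
width: 1.001
```

>>> drive_tool --increments '[{"grip":-1,"tx":0,"ty":0,"tz":0,"turn":-0.14},{"grip":-1,"tx":0,"ty":0,"tz":0,"turn":-0.28},{"grip":-1,"tx":0,"ty":0,"tz":0,"turn":-0.415},{"grip":-1,"tx":0,"ty":0,"tz":0,"turn":-0.415},{"grip":-1,"tx":0,"ty":0,"tz":0,"turn":-0.415}]'

```text
clock: 12.4
position: [0.579, -0.0053, 0.2237]
ee_rot: [2.28, 2.16, -0.005]
force: [-0.3, 0.3, 0.0]
width: 0.997
```

```bash
python3 - <<'E'
from h import *
s=observe();print(s['position'],s['ee_rot']);im=save('wrist','w4.png')
cv2.imwrite('pics/w4c.png',cv2.resize(im[80:300,150:450,::-1],None,fx=2.5,fy=2.5))
E
```

```text
[ 0.57899208 -0.00526102  0.22372808] [ 2.27994601  2.15952931 -0.00462343]
```

View pics/w4c.png

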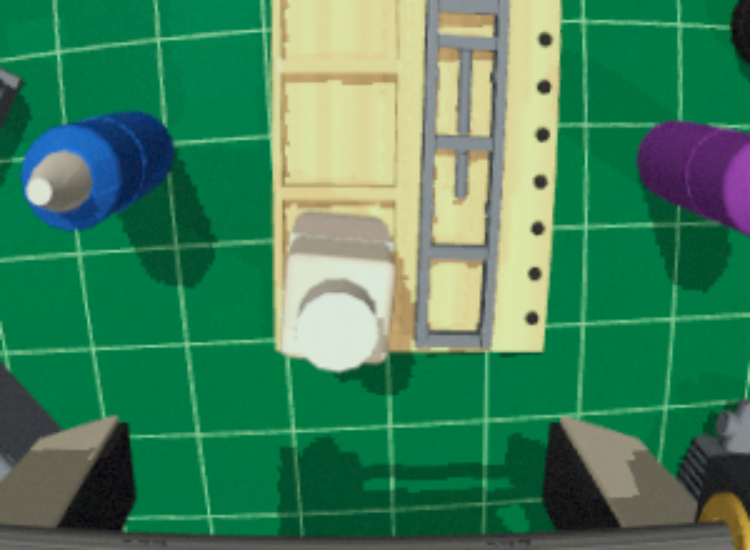

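The square bottle's top edge runs (287,257) to (393,262) in the crop, so it is turned about 3° more than the tool. Its cap is centred under the tool.

>>> drive_tool --increments '[{"grip":-1,"tx":0,"ty":0.001,"tz":-0.12,"turn":-0.05},{"grip":-1,"tx":0,"ty":0.001,"tz":-0.24,"turn":-0.05},{"grip":-1,"tx":0,"ty":0.001,"tz":-0.34,"turn":-0.05},{"grip":-1,"tx":0,"ty":0.001,"tz":-0.394,"turn":-0.05},{"grip":-1,"tx":0,"ty":0.001,"tz":-0.394,"turn":-0.05},{"grip":0.2,"tx":0,"ty":0.001,"tz":-0.394,"turn":-0.05},{"grip":0.6,"tx":0,"ty":0.001,"tz":-0.394,"turn":-0.05},{"grip":1,"tx":0,"ty":0.001,"tz":-0.394,"turn":-0.05},{"grip":1,"tx":0,"ty":0.001,"tz":-0.394,"turn":-0.05},{"grip":1,"tx":0,"ty":0.001,"tz":-0.394,"turn":-0.05},{"grip":1,"tx":0,"ty":0.001,"tz":-0.394,"turn":-0.05},{"grip":1,"tx":0,"ty":0.001,"tz":-0.394,"turn":-0.05},{"grip":1,"tx":0,"ty":0.001,"tz":-0.394,"turn":-0.05},{"grip":1,"tx":0,"ty":0.001,"tz":-0.394,"turn":-0.05}]'

```text
clock: 13.85
position: [0.5791, -0.0052, 0.0662]
ee_rot: [2.337, 2.098, -0.005]
force: [-0.7, -0.4, 2.0]
width: 0.438
```

>>> drive_tool --increments '[{"grip":1,"tx":0,"ty":0,"tz":0.06,"turn":0},{"grip":1,"tx":0,"ty":0,"tz":0.14,"turn":0},{"grip":1,"tx":0,"ty":0.03,"tz":0.2,"turn":0.06},{"grip":1,"tx":0,"ty":0.1,"tz":0.2,"turn":0.16},{"grip":1,"tx":-0.02,"ty":0.2,"tz":0.2,"turn":0.28},{"grip":1,"tx":-0.04,"ty":0.31,"tz":0.2,"turn":0.4},{"grip":1,"tx":-0.06,"ty":0.42,"tz":0.2,"turn":0.52},{"grip":1,"tx":-0.08,"ty":0.52,"tz":0.2,"turn":0.64},{"grip":1,"tx":-0.09,"ty":0.6,"tz":0.2,"turn":0.76},{"grip":1,"tx":-0.0945,"ty":0.66,"tz":0.2,"turn":0.88},{"grip":1,"tx":-0.0945,"ty":0.693,"tz":0.2,"turn":0.96},{"grip":1,"tx":-0.0945,"ty":0.693,"tz":0.2,"turn":1},{"grip":1,"tx":-0.0945,"ty":0.693,"tz":0.2,"turn":1}]'

```text
clock: 15.15
position: [0.5408, 0.2723, 0.1457]
ee_rot: [0.972, 2.986, -0.004]
force: [1.5, -0.3, -1.6]
width: 0.44
```

>>> drive_tool --increments '[{"grip":1,"tx":0,"ty":0,"tz":0,"turn":0.13},{"grip":1,"tx":0,"ty":0,"tz":-0.03,"turn":0.26},{"grip":1,"tx":0,"ty":0,"tz":-0.08,"turn":0.38},{"grip":1,"tx":0,"ty":0,"tz":-0.14,"turn":0.467},{"grip":1,"tx":0,"ty":0,"tz":-0.18,"turn":0.467},{"grip":1,"tx":0,"ty":0,"tz":-0.195,"turn":0.467},{"grip":1,"tx":0,"ty":0,"tz":-0.2015,"turn":0.467},{"grip":1,"tx":0,"ty":0,"tz":-0.2015,"turn":0.467},{"grip":1,"tx":0,"ty":0,"tz":-0.2015,"turn":0.467}]'

```text
clock: 16.05
position: [0.5413, 0.2724, 0.0657]
ee_rot: [0.222, 3.13, -0.003]
force: [-0.4, 0.7, -2.5]
width: 0.438
```

>>> drive_tool --increments '[{"grip":0,"tx":0,"ty":0,"tz":0,"turn":0},{"grip":-0.5,"tx":0,"ty":0,"tz":0,"turn":0},{"grip":-1,"tx":0,"ty":0,"tz":0,"turn":0},{"grip":-1,"tx":0,"ty":0,"tz":0,"turn":0},{"grip":-1,"tx":0,"ty":0,"tz":0,"turn":0},{"grip":-1,"tx":0,"ty":0,"tz":0,"turn":0},{"grip":-1,"tx":0,"ty":0,"tz":0.1,"turn":0},{"grip":-1,"tx":0,"ty":0,"tz":0.2,"turn":0},{"grip":-1,"tx":0,"ty":0,"tz":0.3,"turn":0},{"grip":-1,"tx":0,"ty":0,"tz":0.395,"turn":0},{"grip":-1,"tx":0,"ty":0,"tz":0.395,"turn":0},{"grip":-1,"tx":0,"ty":0,"tz":0.395,"turn":0}]'

```text
clock: 17.25
position: [0.5416, 0.2726, 0.2245]
ee_rot: [0.222, 3.129, -0.001]
force: [-0.9, -0.1, -1.0]
width: 0.999
```

```bash
python3 - <<'E'
from h import *
s=observe();print(s['position'],s['ee_rot'],s['joints']);im=save('side','s2.png')
cv2.imwrite('pics/s2c.png',cv2.resize(im[120:350,150:430,::-1],None,fx=2.6,fy=2.6))
E
```

```text
[0.54162426 0.27258168 0.22450421] [ 2.22256658e-01  3.12871860e+00 -1.25437634e-03] [-0.23593499  0.44911775 -0.46266872  1.59720173  0.2189359   1.14313785
  0.67935767]
```

View pics/s2c.png

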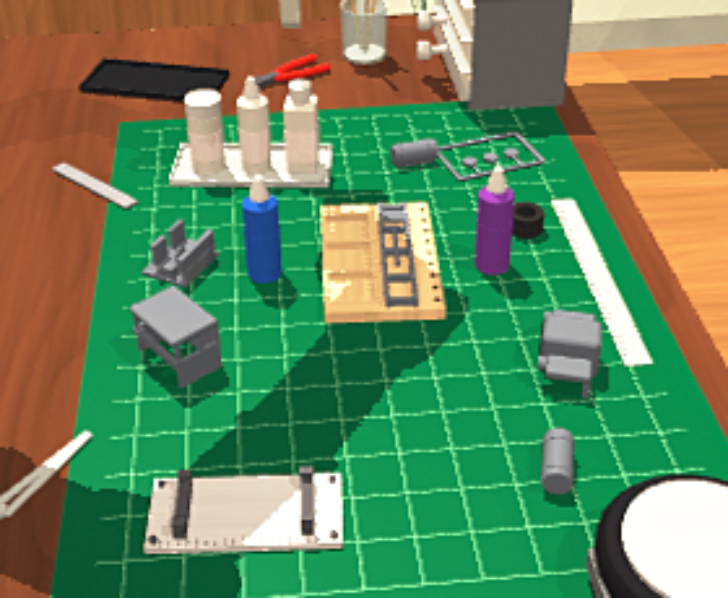

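All three bottles stand upright in the tray, with bases near (205,170), (255,170) and (300,165) in the crop. The jig spans (150,475) to (343,550). I'll look at the jig closely before picking up the frame.

>>> drive_tool --increments '[{"grip":-1,"tx":0,"ty":-0.08,"tz":0.05,"turn":-0.1},{"grip":-1,"tx":0,"ty":-0.18,"tz":0.1,"turn":-0.24},{"grip":-1,"tx":0,"ty":-0.3,"tz":0.15,"turn":-0.38},{"grip":-1,"tx":0,"ty":-0.42,"tz":0.19,"turn":-0.52},{"grip":-1,"tx":0,"ty":-0.54,"tz":0.19,"turn":-0.66},{"grip":-1,"tx":0,"ty":-0.66,"tz":0.19,"turn":-0.8},{"grip":-1,"tx":0,"ty":-0.78,"tz":0.19,"turn":-0.94},{"grip":-1,"tx":0,"ty":-0.9,"tz":0.19,"turn":-1},{"grip":-1,"tx":0,"ty":-1,"tz":0.19,"turn":-1}]'

```text
clock: 18.2
position: [0.5398, -0.131, 0.2975]
ee_rot: [-1.765, -2.598, 0.009]
force: [1.7, 1.0, -0.0]
width: 0.998
```

>>> drive_tool --increments '[{"grip":-1,"tx":-0.03,"ty":-0.12,"tz":0,"turn":-0.14},{"grip":-1,"tx":-0.08,"ty":-0.24,"tz":0,"turn":-0.28},{"grip":-1,"tx":-0.13,"ty":-0.36,"tz":0,"turn":-0.415},{"grip":-1,"tx":-0.18,"ty":-0.46,"tz":0,"turn":-0.415},{"grip":-1,"tx":-0.22,"ty":-0.55,"tz":0,"turn":-0.415},{"grip":-1,"tx":-0.22,"ty":-0.6,"tz":0,"turn":-0.415},{"grip":-1,"tx":-0.22,"ty":-0.6,"tz":0,"turn":-0.415},{"grip":-1,"tx":-0.22,"ty":-0.6,"tz":0,"turn":-0.415}]'

```text
clock: 19.0
position: [0.4514, -0.3704, 0.2958]
ee_rot: [-2.281, -2.153, 0.009]
force: [1.1, 0.1, -0.2]
width: 1.003
```

```bash
python3 - <<'E'
from h import *
s=observe();print(s['position'],s['ee_rot'],s['joints']);im=save('wrist','w5.png')
E
```

```text
[ 0.45143469 -0.37038006  0.29583246] [-2.28093069 -2.15338023  0.00876692] [ 0.54032717  0.32201487  0.0715311   1.57123138 -0.01906372  1.25496379
  0.55672017]
```

View pics/w5.png

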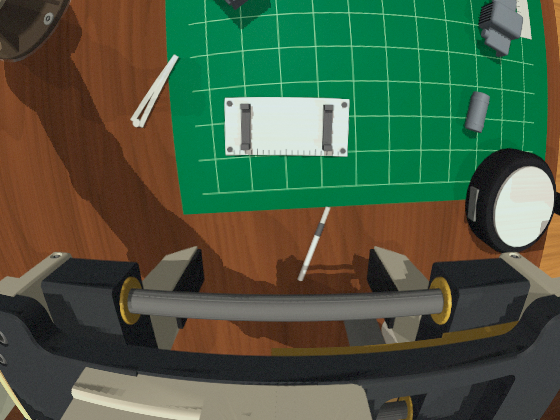

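The jig's corners are at (226,97), (349,100), (348,157) and (226,156). Its cradles are at about x 246 and 328 px.

```bash
python3 - <<'E'
from h import *
s=dict(position=[0.45143,-0.37038,0.29583],ee_rot=[-2.28093,-2.15338,.00877])
t=np.array([onz('wrist',u,v,.008,s) for u,v in((225,97),(350,100),(348.5,157),(226,156))])
print(t,t.mean(0))
for a,b in((0,1),(3,2),(3,0),(2,1)):
    d=t[b]-t[a];print(np.degrees(np.arctan2(d[1],d[0])),np.linalg.norm(d))
t=np.array([onz('wrist',u,v,.028,s) for u,v in((246,104),(246,151),(328,105),(328,151))]);print(t,t.mean(0))
E
```

```text
[[ 0.3742 -0.2637  0.008 ]
 [ 0.5436 -0.2777  0.008 ]
 [ 0.5389 -0.3569  0.008 ]
 [ 0.3688 -0.3457  0.008 ]] [ 0.456375 -0.311     0.008   ]
-4.724451697170891 0.169977527926488
-3.7671239192219503 0.17046832550359614
86.23230347799668 0.08217761252311971
86.60385460407777 0.07933933450691402
[[ 0.4048 -0.2767  0.028 ]
 [ 0.4002 -0.3385  0.028 ]
 [ 0.5105 -0.2841  0.028 ]
 [ 0.508  -0.3447  0.028 ]] [ 0.455875 -0.311     0.028   ]
```

```bash
python3 - <<'E'
from h import *
f=lambda u,v:(150+u/2.6,120+v/2.6)
for p,z in(((545,318),.046),((600,318),.046),((545,375),0.01),((600,350),0.),((590,392),0)):print(p,onz('side',*f(*p),z))
for p in ((493,270),):print('purple base front',onz('side',*f(*p),0))
E
```

```text
(545, 318) [ 0.7651 -0.1257  0.046 ]
(600, 318) [ 0.8203 -0.1321  0.046 ]
(545, 375) [ 0.7568 -0.1709  0.01  ]
(600, 350) [ 0.8261 -0.1288  0.    ]
(590, 392) [ 0.7985 -0.1896  0.    ]
purple base front [0.7442 0.021  0.    ]
```

>>> drive_tool --increments '[{"grip":-1,"tx":0.04,"ty":0.08,"tz":-0.02,"turn":0},{"grip":-1,"tx":0.09,"ty":0.17,"tz":-0.06,"turn":0},{"grip":-1,"tx":0.15,"ty":0.28,"tz":-0.12,"turn":0},{"grip":-1,"tx":0.21,"ty":0.39,"tz":-0.18,"turn":0},{"grip":-1,"tx":0.27,"ty":0.5,"tz":-0.24,"turn":0},{"grip":-1,"tx":0.33,"ty":0.61,"tz":-0.3,"turn":0},{"grip":-1,"tx":0.38,"ty":0.71,"tz":-0.36,"turn":0},{"grip":-1,"tx":0.42,"ty":0.79,"tz":-0.4,"turn":0},{"grip":-1,"tx":0.453,"ty":0.8485,"tz":-0.44,"turn":0},{"grip":-1,"tx":0.453,"ty":0.8485,"tz":-0.44,"turn":0},{"grip":-1,"tx":0.453,"ty":0.8485,"tz":-0.44,"turn":0}]'

```text
clock: 20.15
position: [0.6324, -0.0272, 0.1191]
ee_rot: [-2.273, -2.159, 0.01]
force: [-0.7, -0.2, -0.1]
width: 1.003
```

```bash
python3 - <<'E'
from h import *
s=observe();print(s['position'],s['ee_rot'],s['joints']);im=save('wrist','w6.png')
E
```

```text
[ 0.63239507 -0.027215    0.11907405] [-2.27302059 -2.15931878  0.00992937] [-0.00807253  0.55369085 -0.04903668  1.66105723  0.03109224  0.93659689
 -0.11974145]
```

View pics/w6.png

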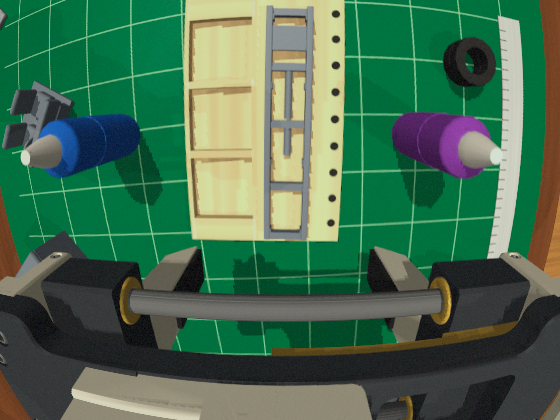

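The frame's corners are at (267,8), (314,9), (264,237) and (307,238). The purple bottle is well off to the right.

```bash
python3 - <<'E'
from h import *
s=dict(position=[0.632395,-0.027215,0.119074],ee_rot=[-2.27302,-2.15932,.00993])
t=np.array([onz('wrist',u,v,.026,s) for u,v in((267,8),(314,9),(264,237),(307,238))])
print(t,t.mean(0)); a=(t[0]+t[1])/2-(t[2]+t[3])/2;print(np.degrees(np.arctan2(-a[0],a[1])),np.linalg.norm(a))
R=cv2.Rodrigues(np.array(s['ee_rot']))[0];print(R.round(4))
E
```

```text
[[ 0.6267  0.1369  0.026 ]
 [ 0.6624  0.1343  0.026 ]
 [ 0.6132 -0.0472  0.026 ]
 [ 0.6489 -0.0499  0.026 ]] [0.6378   0.043525 0.026   ]
-4.19284173993466 0.18464417808314454
[[ 5.130e-02  9.986e-01 -9.000e-03]
 [ 9.987e-01 -5.130e-02  3.000e-04]
 [-2.000e-04 -9.000e-03 -1.000e+00]]
```

>>> drive_tool --increments '[{"grip":-1,"tx":0,"ty":-0.01,"tz":-0.1,"turn":-0.02},{"grip":-1,"tx":0,"ty":-0.01,"tz":-0.18,"turn":-0.02},{"grip":-1,"tx":0,"ty":-0.01,"tz":-0.23,"turn":-0.02},{"grip":-1,"tx":0,"ty":-0.01,"tz":-0.25,"turn":-0.02},{"grip":-1,"tx":0,"ty":-0.01,"tz":-0.2565,"turn":-0.02},{"grip":-1,"tx":0,"ty":-0.01,"tz":-0.2565,"turn":-0.02},{"grip":0.2,"tx":0,"ty":-0.01,"tz":-0.2565,"turn":-0.02},{"grip":0.6,"tx":0,"ty":-0.01,"tz":-0.2565,"turn":-0.02},{"grip":1,"tx":0,"ty":-0.01,"tz":-0.2565,"turn":-0.02},{"grip":1,"tx":0,"ty":-0.01,"tz":-0.2565,"turn":-0.02},{"grip":1,"tx":0,"ty":-0.01,"tz":-0.2565,"turn":-0.02},{"grip":1,"tx":0,"ty":-0.01,"tz":-0.2565,"turn":-0.02},{"grip":1,"tx":0,"ty":-0.01,"tz":-0.2565,"turn":-0.02},{"grip":1,"tx":0,"ty":-0.01,"tz":-0.2565,"turn":-0.02},{"grip":1,"tx":0,"ty":-0.01,"tz":-0.2565,"turn":-0.02}]' --newtons 30

```text
clock: 21.7
position: [0.6325, -0.0333, 0.0172]
ee_rot: [-2.299, -2.133, 0.01]
force: [0.3, -0.1, -0.1]
width: 0.387
```

>>> drive_tool --increments '[{"grip":1,"tx":0,"ty":0,"tz":0.04,"turn":0},{"grip":1,"tx":0,"ty":0,"tz":0.12,"turn":0},{"grip":1,"tx":0,"ty":0,"tz":0.22,"turn":0},{"grip":1,"tx":0,"ty":0,"tz":0.32,"turn":0},{"grip":1,"tx":0,"ty":0,"tz":0.4,"turn":0},{"grip":1,"tx":-0.01,"ty":-0.03,"tz":0.43,"turn":0.03},{"grip":1,"tx":-0.03,"ty":-0.09,"tz":0.43,"turn":0.1},{"grip":1,"tx":-0.06,"ty":-0.17,"tz":0.43,"turn":0.2},{"grip":1,"tx":-0.09,"ty":-0.26,"tz":0.43,"turn":0.31},{"grip":1,"tx":-0.13,"ty":-0.36,"tz":0.43,"turn":0.42},{"grip":1,"tx":-0.16,"ty":-0.46,"tz":0.43,"turn":0.53},{"grip":1,"tx":-0.19,"ty":-0.55,"tz":0.43,"turn":0.64},{"grip":1,"tx":-0.22,"ty":-0.62,"tz":0.43,"turn":0.75},{"grip":1,"tx":-0.24,"ty":-0.67,"tz":0.43,"turn":0.85},{"grip":1,"tx":-0.252,"ty":-0.7,"tz":0.43,"turn":0.94},{"grip":1,"tx":-0.252,"ty":-0.709,"tz":0.43,"turn":1},{"grip":1,"tx":-0.252,"ty":-0.709,"tz":0.43,"turn":1}]'

```text
clock: 23.4
position: [0.5312, -0.3181, 0.1903]
ee_rot: [-0.928, -3.001, 0.013]
force: [0.8, 0.6, -0.7]
width: 0.389
```

>>> drive_tool --increments '[{"grip":1,"tx":0,"ty":0,"tz":0,"turn":0.1},{"grip":1,"tx":0,"ty":0,"tz":-0.02,"turn":0.22},{"grip":1,"tx":0,"ty":0,"tz":-0.08,"turn":0.34},{"grip":1,"tx":0,"ty":0,"tz":-0.16,"turn":0.44},{"grip":1,"tx":0,"ty":0,"tz":-0.22,"turn":0.505},{"grip":1,"tx":0,"ty":0,"tz":-0.27,"turn":0.505},{"grip":1,"tx":0,"ty":0,"tz":-0.3,"turn":0.505},{"grip":1,"tx":0,"ty":0,"tz":-0.3,"turn":0.505},{"grip":1,"tx":0,"ty":0,"tz":-0.3,"turn":0.505}]'

```text
clock: 24.3
position: [0.5319, -0.318, 0.0712]
ee_rot: [0.112, 3.137, -0.014]
force: [-0.2, -0.3, 0.1]
width: 0.385
```

```bash
python3 - <<'E'
from h import *
s=observe();print(s['position'],s['ee_rot'],s['joints']);im=save('wrist','w7.png')
b=save('side','s7.png')[225:345,170:370,::-1]
w=cv2.resize(im[:,:,::-1],(440,330)); b=cv2.resize(b,(440,264))
cv2.imwrite('pics/c7.png',np.vstack([w,b]))
E
```

```text
[ 0.531881   -0.31798964  0.07122929] [ 0.11166223  3.13706917 -0.01358112] [ 0.66613114  0.60737017 -0.32103007  1.73325788  0.25495596  0.83615567
  1.72726212]
```

View pics/c7.png

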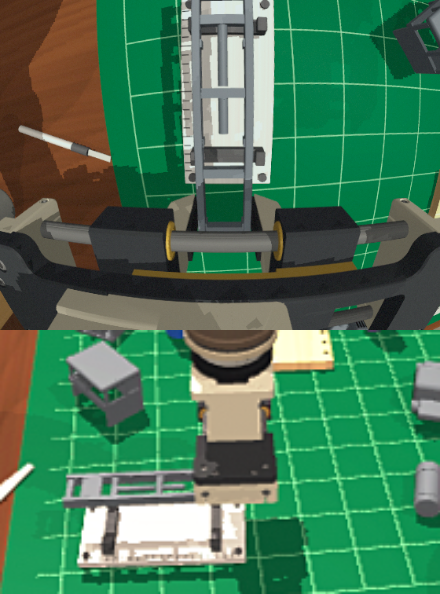

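```bash
python3 -c "
import cv2;a=cv2.imread('pics/w7.png');cv2.imwrite('pics/w7c.png',cv2.resize(a[0:270,200:370],None,fx=2.2*1.7,fy=2.2,interpolation=cv2.INTER_CUBIC))"
```

```text
(no output)
```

View pics/w7c.png

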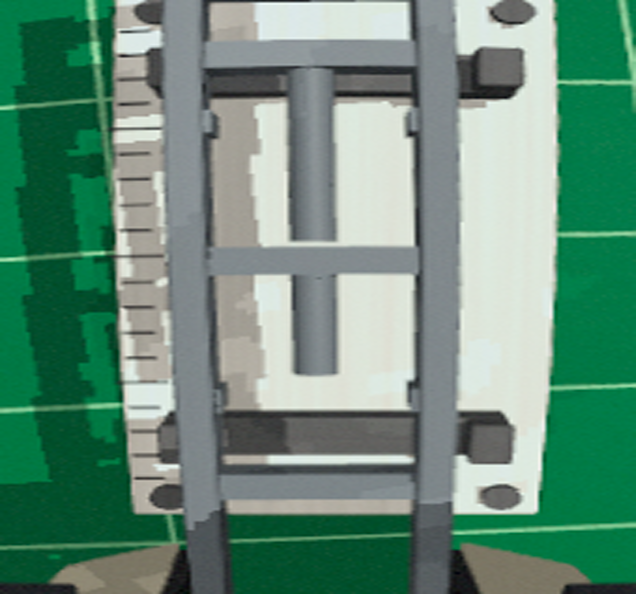

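```bash
python3 - <<'E'
from h import *
s=dict(position=[0.531881,-0.31799,0.071229],ee_rot=[0.11166,3.13707,-.01358])
f=lambda x,y:(200+x/3.74,y/2.2)
for n,z,l in(('cradle',.028,((148,72),(523,72),(160,438),(512,438))),('frame top',.080,((162,60),(458,60),(178,440),(455,440))),('plate',.008,((135,513),(538,513)))):
    t=np.array([onz('wrist',*f(*p),z,s) for p in l]);print(n,t[:,:2].tolist())
    for i in range(0,len(t),2):print((t[i]+t[i+1])/2, np.linalg.norm(t[i]-t[i+1]))
E
```

```text
cradle [[0.3997, -0.3364], [0.4039, -0.2756], [0.505, -0.3437], [0.5092, -0.2832]]
[ 0.4018 -0.306   0.028 ] 0.060944893141263244
[ 0.5071  -0.31345  0.028  ] 0.060645609898821194
frame top [[0.4105, -0.3278], [0.4132, -0.2924], [0.4915, -0.3328], [0.494, -0.2976]]
[ 0.41185 -0.3101   0.08   ] 0.03550281678965768
[ 0.49275 -0.3152   0.08   ] 0.035288666735936634
plate [[0.536, -0.3549], [0.5415, -0.2758]]
[ 0.53875 -0.31535  0.008  ] 0.07929098309391806
```

>>> drive_tool --increments '[{"grip":1,"tx":0,"ty":0.0075,"tz":0,"turn":-0.006},{"grip":1,"tx":0,"ty":0.0075,"tz":-0.04,"turn":-0.006},{"grip":1,"tx":0,"ty":0.0075,"tz":-0.08,"turn":-0.006},{"grip":1,"tx":0,"ty":0.0075,"tz":-0.1,"turn":-0.006},{"grip":1,"tx":0,"ty":0.0075,"tz":-0.11,"turn":-0.006},{"grip":1,"tx":0,"ty":0.0075,"tz":-0.118,"turn":-0.006},{"grip":1,"tx":0,"ty":0.0075,"tz":-0.125,"turn":-0.006},{"grip":1,"tx":0,"ty":0.0075,"tz":-0.125,"turn":-0.006},{"grip":1,"tx":0,"ty":0.0075,"tz":-0.125,"turn":-0.006},{"grip":1,"tx":0,"ty":0.0075,"tz":-0.125,"turn":-0.006}]'

```text
clock: 25.4
position: [0.5324, -0.3154, 0.022]
ee_rot: [0.121, 3.135, -0.015]
force: [0.4, -0.4, -1.4]
width: 0.383
```

>>> drive_tool --increments '[{"grip":1,"tx":0,"ty":0,"tz":-0.002,"turn":0},{"grip":1,"tx":0,"ty":0,"tz":-0.002,"turn":0},{"grip":0.1,"tx":0,"ty":0,"tz":-0.002,"turn":0},{"grip":-0.2,"tx":0,"ty":0,"tz":0,"turn":0},{"grip":-1,"tx":0,"ty":0,"tz":0,"turn":0},{"grip":-1,"tx":0,"ty":0,"tz":0,"turn":0},{"grip":-1,"tx":0,"ty":0,"tz":0,"turn":0},{"grip":-1,"tx":0,"ty":0,"tz":0,"turn":0},{"grip":-1,"tx":0,"ty":0,"tz":0.06,"turn":0},{"grip":-1,"tx":0,"ty":0,"tz":0.16,"turn":0},{"grip":-1,"tx":0,"ty":0,"tz":0.26,"turn":0},{"grip":-1,"tx":0,"ty":0,"tz":0.26,"turn":0}]'

```text
clock: 26.6
position: [0.5356, -0.3166, 0.1317]
ee_rot: [0.121, 3.127, -0.021]
force: [0.2, 0.3, -0.1]
width: 0.999
```

```bash
python3 - <<'E'
from h import *
s=observe();print(s['position'],s['ee_rot'],s['joints']);im=save('wrist','w8.png')
cv2.imwrite('pics/w8c.png',cv2.resize(im[0:270,200:370,::-1],None,fx=2.2*1.7,fy=2.2,interpolation=cv2.INTER_CUBIC))
E
```

```text
[ 0.53564542 -0.31658247  0.13174505] [ 0.12105387  3.12687971 -0.02050397] [ 0.67639484  0.53654209 -0.34067381  1.68448275  0.22302078  0.9419234
  1.74427141]
```

View pics/w8c.png

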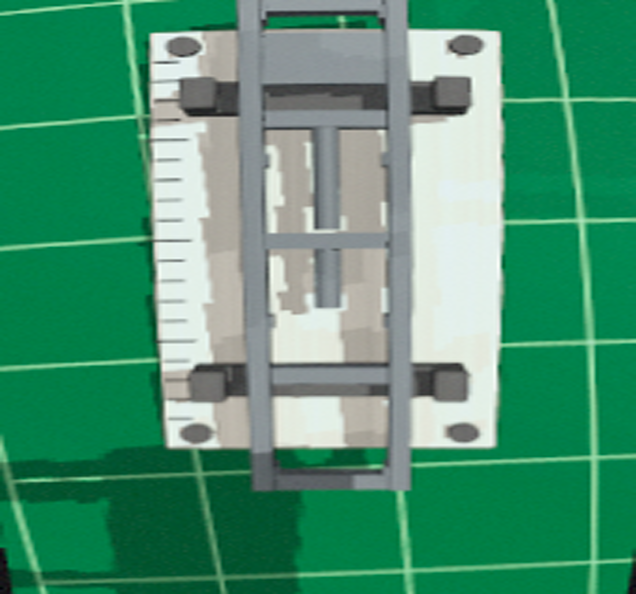

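The frame sits between the horns of both cradles, with gaps of about 24/23 px at the far cradle and 19/23 px at the near one. Its near end is at py 487 in the crop.

```bash
python3 - <<'E'
from h import *
s=dict(position=[0.535645,-0.316582,0.131745],ee_rot=[0.12105,3.12688,-.0205])
f=lambda x,y:(200+x/3.74,y/2.2)
for n,z,p in(('frame end',.03,(330,489)),('plate near',.008,(330,447)),('plate far',.008,(325,32)),('cr near',.028,(330,383)),('cr far',.028,(325,95))):print(n,onz('wrist',*f(*p),z,s))
E
```

```text
frame end [ 0.5487 -0.3162  0.03  ]
plate near [ 0.5385 -0.3155  0.008 ]
plate far [ 0.3718 -0.3036  0.008 ]
cr near [ 0.5077 -0.313   0.028 ]
cr far [ 0.4018 -0.3058  0.028 ]
```

>>> drive_tool --increments '[{"grip":-1,"tx":0,"ty":0.02,"tz":0.1,"turn":-0.02},{"grip":-1,"tx":0,"ty":0.08,"tz":0.2,"turn":-0.04},{"grip":-1,"tx":0.005,"ty":0.18,"tz":0.232,"turn":-0.062},{"grip":-1,"tx":0.01,"ty":0.3,"tz":0.232,"turn":-0.062},{"grip":-1,"tx":0.014,"ty":0.42,"tz":0.232,"turn":-0.062},{"grip":-1,"tx":0.014,"ty":0.54,"tz":0.232,"turn":-0.062},{"grip":-1,"tx":0.014,"ty":0.66,"tz":0.232,"turn":-0.062},{"grip":-1,"tx":0.014,"ty":0.78,"tz":0.232,"turn":-0.062},{"grip":-1,"tx":0.014,"ty":0.9,"tz":0.232,"turn":-0.062},{"grip":-1,"tx":0.014,"ty":1,"tz":0.232,"turn":-0.062},{"grip":-1,"tx":0.014,"ty":1,"tz":0.232,"turn":-0.062}]'

```text
clock: 27.75
position: [0.5384, 0.091, 0.221]
ee_rot: [0.209, 3.127, -0.014]
force: [0.7, -0.1, -0.4]
width: 0.998
```

>>> drive_tool --increments '[{"grip":-1,"tx":0,"ty":0.1,"tz":0,"turn":0},{"grip":-1,"tx":0,"ty":0.2,"tz":0,"turn":0},{"grip":-1,"tx":0,"ty":0.3,"tz":0,"turn":0},{"grip":-1,"tx":0,"ty":0.39,"tz":0,"turn":0},{"grip":-1,"tx":0,"ty":0.45,"tz":0,"turn":0},{"grip":-1,"tx":0,"ty":0.4725,"tz":0,"turn":0},{"grip":-1,"tx":0,"ty":0.4725,"tz":0,"turn":0},{"grip":-1,"tx":0,"ty":0.4725,"tz":0,"turn":0}]'

```text
clock: 28.55
position: [0.5388, 0.278, 0.2203]
ee_rot: [0.211, 3.128, -0.017]
force: [-0.4, -0.6, -0.9]
width: 0.999
```

>>> drive_tool --increments '[{"grip":-1,"tx":0.006,"ty":-0.014,"tz":0,"turn":-0.007},{"grip":-1,"tx":0.006,"ty":-0.014,"tz":-0.1,"turn":-0.007},{"grip":-1,"tx":0.006,"ty":-0.014,"tz":-0.2,"turn":-0.007},{"grip":-1,"tx":0.006,"ty":-0.014,"tz":-0.3,"turn":-0.007},{"grip":-1,"tx":0.006,"ty":-0.014,"tz":-0.37,"turn":-0.007},{"grip":-1,"tx":0.006,"ty":-0.014,"tz":-0.3865,"turn":-0.007},{"grip":-1,"tx":0.006,"ty":-0.014,"tz":-0.3865,"turn":-0.007},{"grip":0.2,"tx":0.006,"ty":-0.014,"tz":-0.3865,"turn":-0.007},{"grip":0.6,"tx":0.006,"ty":-0.014,"tz":-0.3865,"turn":-0.007},{"grip":1,"tx":0.006,"ty":-0.014,"tz":-0.3865,"turn":-0.007},{"grip":1,"tx":0.006,"ty":-0.014,"tz":-0.3865,"turn":-0.007},{"grip":1,"tx":0.006,"ty":-0.014,"tz":-0.3865,"turn":-0.007},{"grip":1,"tx":0.006,"ty":-0.014,"tz":-0.3865,"turn":-0.007},{"grip":1,"tx":0.006,"ty":-0.014,"tz":-0.3865,"turn":-0.007},{"grip":1,"tx":0.006,"ty":-0.014,"tz":-0.3865,"turn":-0.007}]' --newtons 25

```text
clock: 30.05
position: [0.5412, 0.2725, 0.0658]
ee_rot: [0.223, 3.127, -0.016]
force: [-0.1, -0.2, 1.2]
width: 0.438
```

>>> drive_tool --increments '[{"grip":1,"tx":0,"ty":0,"tz":0.06,"turn":0},{"grip":1,"tx":0,"ty":0,"tz":0.14,"turn":0},{"grip":1,"tx":0,"ty":-0.03,"tz":0.2,"turn":-0.06},{"grip":1,"tx":0,"ty":-0.1,"tz":0.2,"turn":-0.16},{"grip":1,"tx":0.02,"ty":-0.2,"tz":0.2,"turn":-0.28},{"grip":1,"tx":0.04,"ty":-0.31,"tz":0.2,"turn":-0.4},{"grip":1,"tx":0.06,"ty":-0.42,"tz":0.2,"turn":-0.52},{"grip":1,"tx":0.08,"ty":-0.52,"tz":0.2,"turn":-0.64},{"grip":1,"tx":0.09,"ty":-0.6,"tz":0.2,"turn":-0.76},{"grip":1,"tx":0.095,"ty":-0.66,"tz":0.2,"turn":-0.88},{"grip":1,"tx":0.095,"ty":-0.694,"tz":0.2,"turn":-0.96},{"grip":1,"tx":0.095,"ty":-0.694,"tz":0.2,"turn":-1},{"grip":1,"tx":0.095,"ty":-0.694,"tz":0.2,"turn":-1}]'

```text
clock: 31.35
position: [0.5789, -0.0057, 0.1455]
ee_rot: [1.762, 2.601, -0.02]
force: [-0.3, 0.8, -1.6]
width: 0.439
```

>>> drive_tool --increments '[{"grip":1,"tx":0,"ty":0,"tz":0,"turn":-0.13},{"grip":1,"tx":0,"ty":0,"tz":0,"turn":-0.26},{"grip":1,"tx":0,"ty":0,"tz":0,"turn":-0.38},{"grip":1,"tx":0,"ty":0,"tz":0,"turn":-0.467},{"grip":1,"tx":0,"ty":0,"tz":0,"turn":-0.467},{"grip":1,"tx":0,"ty":0,"tz":0,"turn":-0.467}]'

```text
clock: 31.95
position: [0.5788, -0.0051, 0.1454]
ee_rot: [-2.332, -2.1, 0.02]
force: [0.3, -0.9, -1.5]
width: 0.437
```

>>> drive_tool --increments '[{"grip":1,"tx":0.001,"ty":0,"tz":-0.06,"turn":0},{"grip":1,"tx":0.001,"ty":0,"tz":-0.13,"turn":0},{"grip":1,"tx":0.001,"ty":0,"tz":-0.175,"turn":0},{"grip":1,"tx":0.001,"ty":0,"tz":-0.19,"turn":0},{"grip":1,"tx":0.001,"ty":0,"tz":-0.1955,"turn":0},{"grip":1,"tx":0.001,"ty":0,"tz":-0.1955,"turn":0},{"grip":1,"tx":0.001,"ty":0,"tz":-0.1955,"turn":0},{"grip":0,"tx":0.001,"ty":0,"tz":-0.1955,"turn":0},{"grip":-0.5,"tx":0.001,"ty":0,"tz":-0.1955,"turn":0},{"grip":-1,"tx":0.001,"ty":0,"tz":-0.1955,"turn":0},{"grip":-1,"tx":0.001,"ty":0,"tz":-0.1955,"turn":0},{"grip":-1,"tx":0.001,"ty":0,"tz":-0.1955,"turn":0},{"grip":-1,"tx":0.001,"ty":0,"tz":-0.1955,"turn":0},{"grip":-1,"tx":0.001,"ty":0,"tz":-0.1,"turn":0},{"grip":-1,"tx":0.001,"ty":0,"tz":0,"turn":0},{"grip":-1,"tx":0.001,"ty":0,"tz":0.1,"turn":0},{"grip":-1,"tx":0.001,"ty":0,"tz":0.195,"turn":0},{"grip":-1,"tx":0.001,"ty":0,"tz":0.195,"turn":0}]'

```text
clock: 33.75
position: [0.5821, -0.0048, 0.2289]
ee_rot: [2.333, 2.101, -0.009]
force: [0.4, -0.9, 0.8]
width: 1.0
```

>>> drive_tool --increments '[{"grip":-1,"tx":-0.02,"ty":0.06,"tz":0,"turn":0.1},{"grip":-1,"tx":-0.06,"ty":0.16,"tz":0,"turn":0.24},{"grip":-1,"tx":-0.1,"ty":0.28,"tz":0,"turn":0.38},{"grip":-1,"tx":-0.14,"ty":0.4,"tz":0,"turn":0.52},{"grip":-1,"tx":-0.18,"ty":0.52,"tz":0,"turn":0.66},{"grip":-1,"tx":-0.22,"ty":0.62,"tz":0,"turn":0.8},{"grip":-1,"tx":-0.24,"ty":0.69,"tz":0,"turn":0.94},{"grip":-1,"tx":-0.247,"ty":0.7165,"tz":0,"turn":1},{"grip":-1,"tx":-0.247,"ty":0.7165,"tz":0,"turn":1}]'

```text
clock: 34.65
position: [0.482, 0.2838, 0.2284]
ee_rot: [0.963, 2.987, -0.005]
force: [0.6, -0.8, 0.3]
width: 1.0
```

>>> drive_tool --increments '[{"grip":-1,"tx":0,"ty":0,"tz":0,"turn":0.14},{"grip":-1,"tx":0,"ty":0,"tz":0,"turn":0.28},{"grip":-1,"tx":0,"ty":0,"tz":0,"turn":0.4},{"grip":-1,"tx":0,"ty":0,"tz":0,"turn":0.465},{"grip":-1,"tx":0,"ty":0,"tz":0,"turn":0.465},{"grip":-1,"tx":0,"ty":0,"tz":0,"turn":0.465}]'

```text
clock: 35.25
position: [0.4824, 0.2827, 0.228]
ee_rot: [0.222, 3.13, -0.005]
force: [-0.6, -0.1, 1.3]
width: 1.002
```

>>> drive_tool --increments '[{"grip":-1,"tx":-0.0055,"ty":-0.003,"tz":-0.02,"turn":0},{"grip":-1,"tx":-0.0055,"ty":-0.003,"tz":-0.12,"turn":0},{"grip":-1,"tx":-0.0055,"ty":-0.003,"tz":-0.22,"turn":0},{"grip":-1,"tx":-0.0055,"ty":-0.003,"tz":-0.32,"turn":0},{"grip":-1,"tx":-0.0055,"ty":-0.003,"tz":-0.39,"turn":0},{"grip":-1,"tx":-0.0055,"ty":-0.003,"tz":-0.405,"turn":0},{"grip":-1,"tx":-0.0055,"ty":-0.003,"tz":-0.405,"turn":0},{"grip":0.2,"tx":-0.0055,"ty":-0.003,"tz":-0.405,"turn":0},{"grip":0.6,"tx":-0.0055,"ty":-0.003,"tz":-0.405,"turn":0},{"grip":1,"tx":-0.0055,"ty":-0.003,"tz":-0.405,"turn":0},{"grip":1,"tx":-0.0055,"ty":-0.003,"tz":-0.405,"turn":0},{"grip":1,"tx":-0.0055,"ty":-0.003,"tz":-0.405,"turn":0},{"grip":1,"tx":-0.0055,"ty":-0.003,"tz":-0.405,"turn":0},{"grip":1,"tx":-0.0055,"ty":-0.003,"tz":-0.405,"turn":0},{"grip":1,"tx":-0.0055,"ty":-0.003,"tz":-0.405,"turn":0}]'

```text
clock: 36.75
position: [0.4802, 0.2815, 0.066]
ee_rot: [0.222, 3.13, -0.005]
force: [-0.0, -0.7, 1.2]
width: 0.431
```

>>> drive_tool --increments '[{"grip":1,"tx":0,"ty":0,"tz":0.06,"turn":0},{"grip":1,"tx":0,"ty":0,"tz":0.14,"turn":0},{"grip":1,"tx":0.01,"ty":-0.04,"tz":0.2,"turn":-0.06},{"grip":1,"tx":0.04,"ty":-0.1,"tz":0.2,"turn":-0.16},{"grip":1,"tx":0.08,"ty":-0.18,"tz":0.2,"turn":-0.28},{"grip":1,"tx":0.12,"ty":-0.27,"tz":0.2,"turn":-0.4},{"grip":1,"tx":0.16,"ty":-0.36,"tz":0.2,"turn":-0.52},{"grip":1,"tx":0.2,"ty":-0.44,"tz":0.2,"turn":-0.64},{"grip":1,"tx":0.23,"ty":-0.51,"tz":0.2,"turn":-0.76},{"grip":1,"tx":0.25,"ty":-0.55,"tz":0.2,"turn":-0.88},{"grip":1,"tx":0.2575,"ty":-0.575,"tz":0.2,"turn":-0.96},{"grip":1,"tx":0.2575,"ty":-0.575,"tz":0.2,"turn":-1},{"grip":1,"tx":0.2575,"ty":-0.575,"tz":0.2,"turn":-1}]'

```text
clock: 38.05
position: [0.583, 0.0511, 0.1457]
ee_rot: [1.76, 2.6, -0.008]
force: [-0.1, 0.1, -1.3]
width: 0.429
```

>>> drive_tool --increments '[{"grip":1,"tx":0,"ty":0,"tz":0,"turn":-0.13},{"grip":1,"tx":0,"ty":0,"tz":0,"turn":-0.26},{"grip":1,"tx":0,"ty":0,"tz":0,"turn":-0.38},{"grip":1,"tx":0,"ty":0,"tz":0,"turn":-0.42},{"grip":1,"tx":0,"ty":0,"tz":0,"turn":-0.42},{"grip":1,"tx":0,"ty":0,"tz":0,"turn":-0.42}]'

```text
clock: 38.65
position: [0.5829, 0.0515, 0.1456]
ee_rot: [-2.283, -2.158, 0.009]
force: [-0.1, -0.4, -1.7]
width: 0.431
```

>>> drive_tool --increments '[{"grip":1,"tx":0.001,"ty":0,"tz":-0.06,"turn":0},{"grip":1,"tx":0.001,"ty":0,"tz":-0.13,"turn":0},{"grip":1,"tx":0.001,"ty":0,"tz":-0.175,"turn":0},{"grip":1,"tx":0.001,"ty":0,"tz":-0.19,"turn":0},{"grip":1,"tx":0.001,"ty":0,"tz":-0.1955,"turn":0},{"grip":1,"tx":0.001,"ty":0,"tz":-0.1955,"turn":0},{"grip":1,"tx":0.001,"ty":0,"tz":-0.1955,"turn":0},{"grip":0,"tx":0.001,"ty":0,"tz":-0.1955,"turn":0},{"grip":-0.5,"tx":0.001,"ty":0,"tz":-0.1955,"turn":0},{"grip":-1,"tx":0.001,"ty":0,"tz":-0.1955,"turn":0},{"grip":-1,"tx":0.001,"ty":0,"tz":-0.1955,"turn":0},{"grip":-1,"tx":0.001,"ty":0,"tz":-0.1955,"turn":0},{"grip":-1,"tx":0.001,"ty":0,"tz":-0.1955,"turn":0},{"grip":-1,"tx":0.001,"ty":0,"tz":-0.1,"turn":0},{"grip":-1,"tx":0.001,"ty":0,"tz":0,"turn":0},{"grip":-1,"tx":0.001,"ty":0,"tz":0.1,"turn":0},{"grip":-1,"tx":0.001,"ty":0,"tz":0.195,"turn":0},{"grip":-1,"tx":0.001,"ty":0,"tz":0.195,"turn":0}]'

```text
clock: 40.45
position: [0.5861, 0.0521, 0.2293]
ee_rot: [2.279, 2.155, 0.004]
force: [0.9, -0.1, 0.1]
width: 0.999
```

>>> drive_tool --increments '[{"grip":-1,"tx":-0.03,"ty":0.05,"tz":0,"turn":0.1},{"grip":-1,"tx":-0.09,"ty":0.13,"tz":0,"turn":0.24},{"grip":-1,"tx":-0.16,"ty":0.23,"tz":0,"turn":0.38},{"grip":-1,"tx":-0.23,"ty":0.33,"tz":0,"turn":0.52},{"grip":-1,"tx":-0.3,"ty":0.43,"tz":0,"turn":0.66},{"grip":-1,"tx":-0.35,"ty":0.52,"tz":0,"turn":0.8},{"grip":-1,"tx":-0.39,"ty":0.575,"tz":0,"turn":0.94},{"grip":-1,"tx":-0.41,"ty":0.598,"tz":0,"turn":1},{"grip":-1,"tx":-0.41,"ty":0.598,"tz":0,"turn":1}]'

```text
clock: 41.35
position: [0.4205, 0.2929, 0.2289]
ee_rot: [0.89, 3.01, 0.007]
force: [-0.4, 0.2, 1.1]
width: 0.999
```

>>> drive_tool --increments '[{"grip":-1,"tx":0,"ty":0,"tz":0,"turn":0.14},{"grip":-1,"tx":0,"ty":0,"tz":0,"turn":0.28},{"grip":-1,"tx":0,"ty":0,"tz":0,"turn":0.4},{"grip":-1,"tx":0,"ty":0,"tz":0,"turn":0.41},{"grip":-1,"tx":0,"ty":0,"tz":0,"turn":0.41},{"grip":-1,"tx":0,"ty":0,"tz":0,"turn":0.41}]'

```text
clock: 41.95
position: [0.4208, 0.2924, 0.2287]
ee_rot: [0.236, 3.132, 0.008]
force: [0.9, 0.9, 0.3]
width: 1.002
```

>>> drive_tool --increments '[{"grip":-1,"tx":-0.005,"ty":-0.0045,"tz":-0.02,"turn":0},{"grip":-1,"tx":-0.005,"ty":-0.0045,"tz":-0.12,"turn":0},{"grip":-1,"tx":-0.005,"ty":-0.0045,"tz":-0.22,"turn":0},{"grip":-1,"tx":-0.005,"ty":-0.0045,"tz":-0.32,"turn":0},{"grip":-1,"tx":-0.005,"ty":-0.0045,"tz":-0.375,"turn":0},{"grip":-1,"tx":-0.005,"ty":-0.0045,"tz":-0.388,"turn":0},{"grip":-1,"tx":-0.005,"ty":-0.0045,"tz":-0.388,"turn":0},{"grip":0.2,"tx":-0.005,"ty":-0.0045,"tz":-0.388,"turn":0},{"grip":0.6,"tx":-0.005,"ty":-0.0045,"tz":-0.388,"turn":0},{"grip":1,"tx":-0.005,"ty":-0.0045,"tz":-0.388,"turn":0},{"grip":1,"tx":-0.005,"ty":-0.0045,"tz":-0.388,"turn":0},{"grip":1,"tx":-0.005,"ty":-0.0045,"tz":-0.388,"turn":0},{"grip":1,"tx":-0.005,"ty":-0.0045,"tz":-0.388,"turn":0},{"grip":1,"tx":-0.005,"ty":-0.0045,"tz":-0.388,"turn":0}]'

```text
clock: 43.35
position: [0.4188, 0.2905, 0.0736]
ee_rot: [0.236, 3.132, 0.007]
force: [-0.1, -1.0, 1.9]
width: 0.49
```

>>> drive_tool --increments '[{"grip":1,"tx":0,"ty":0,"tz":0.06,"turn":0},{"grip":1,"tx":0,"ty":0,"tz":0.14,"turn":0},{"grip":1,"tx":0.03,"ty":-0.04,"tz":0.2,"turn":-0.06},{"grip":1,"tx":0.08,"ty":-0.09,"tz":0.2,"turn":-0.16},{"grip":1,"tx":0.14,"ty":-0.15,"tz":0.2,"turn":-0.28},{"grip":1,"tx":0.2,"ty":-0.22,"tz":0.2,"turn":-0.4},{"grip":1,"tx":0.26,"ty":-0.29,"tz":0.2,"turn":-0.52},{"grip":1,"tx":0.32,"ty":-0.35,"tz":0.2,"turn":-0.64},{"grip":1,"tx":0.37,"ty":-0.41,"tz":0.2,"turn":-0.76},{"grip":1,"tx":0.4,"ty":-0.44,"tz":0.2,"turn":-0.88},{"grip":1,"tx":0.419,"ty":-0.459,"tz":0.2,"turn":-0.96},{"grip":1,"tx":0.419,"ty":-0.459,"tz":0.2,"turn":-1},{"grip":1,"tx":0.419,"ty":-0.459,"tz":0.2,"turn":-1}]'

```text
clock: 44.65
position: [0.5862, 0.1066, 0.1531]
ee_rot: [1.771, 2.592, 0.004]
force: [0.0, 0.7, -2.1]
width: 0.495
```

>>> drive_tool --increments '[{"grip":1,"tx":0,"ty":0,"tz":0,"turn":-0.13},{"grip":1,"tx":0,"ty":0,"tz":0,"turn":-0.26},{"grip":1,"tx":0,"ty":0,"tz":0,"turn":-0.38},{"grip":1,"tx":0,"ty":0,"tz":0,"turn":-0.413},{"grip":1,"tx":0,"ty":0,"tz":0,"turn":-0.413},{"grip":1,"tx":0,"ty":0,"tz":0,"turn":-0.413}]'

```text
clock: 45.25
position: [0.5859, 0.1069, 0.1529]
ee_rot: [2.282, 2.155, 0.003]
force: [0.5, 0.7, -1.7]
width: 0.496
```

>>> drive_tool --increments '[{"grip":1,"tx":0.001,"ty":0,"tz":-0.06,"turn":0},{"grip":1,"tx":0.001,"ty":0,"tz":-0.12,"turn":0},{"grip":1,"tx":0.001,"ty":0,"tz":-0.16,"turn":0},{"grip":1,"tx":0.001,"ty":0,"tz":-0.175,"turn":0},{"grip":1,"tx":0.001,"ty":0,"tz":-0.185,"turn":0},{"grip":1,"tx":0.001,"ty":0,"tz":-0.195,"turn":0},{"grip":1,"tx":0.001,"ty":0,"tz":-0.195,"turn":0},{"grip":1,"tx":0.001,"ty":0,"tz":-0.195,"turn":0}]'

```text
clock: 46.05
position: [0.5867, 0.107, 0.0755]
ee_rot: [2.282, 2.154, 0.004]
force: [0.5, 0.9, -2.5]
width: 0.5
```

>>> drive_tool --increments '[{"grip":1,"tx":0,"ty":0,"tz":-0.0025,"turn":0},{"grip":1,"tx":0,"ty":0,"tz":-0.0025,"turn":0},{"grip":0,"tx":0,"ty":0,"tz":-0.0025,"turn":0},{"grip":-0.5,"tx":0,"ty":0,"tz":-0.0025,"turn":0},{"grip":-1,"tx":0,"ty":0,"tz":-0.0025,"turn":0},{"grip":-1,"tx":0,"ty":0,"tz":-0.0025,"turn":0},{"grip":-1,"tx":0,"ty":0,"tz":-0.0025,"turn":0},{"grip":-1,"tx":0,"ty":0,"tz":-0.0025,"turn":0},{"grip":-1,"tx":0,"ty":0,"tz":0.1,"turn":0},{"grip":-1,"tx":0,"ty":0,"tz":0.2,"turn":0},{"grip":-1,"tx":0,"ty":0,"tz":0.3,"turn":0},{"grip":-1,"tx":0,"ty":0,"tz":0.38,"turn":0},{"grip":-1,"tx":0.095,"ty":-0.1,"tz":0.38,"turn":0.058},{"grip":-1,"tx":0.095,"ty":-0.22,"tz":0.38,"turn":0.058},{"grip":-1,"tx":0.095,"ty":-0.2675,"tz":0.38,"turn":0.058},{"grip":-1,"tx":0.095,"ty":-0.2675,"tz":0.38,"turn":0.058},{"grip":-1,"tx":0.095,"ty":-0.2675,"tz":0.38,"turn":0.058}]'

```text
clock: 47.75
position: [0.6246, -0.0, 0.2274]
ee_rot: [2.217, 2.222, 0.004]
force: [0.3, 1.0, -0.1]
width: 0.999
```

```bash
python3 - <<'E'
from h import *
s=observe();print(s['position'],s['ee_rot'],s['dq'].round(3));im=save('wrist','w9.png')
b=save('side','s9.png')
cv2.imwrite('pics/c9.png',np.vstack([im[:260,:,::-1],b[120:350,:,::-1]]))
E
```

```text
[ 6.24552514e-01 -1.93163242e-05  2.27399842e-01] [2.2167946  2.22212308 0.0043885 ] [-0.026 -0.001 -0.026 -0.001 -0.004 -0.002 -0.002]
```

View pics/c9.png

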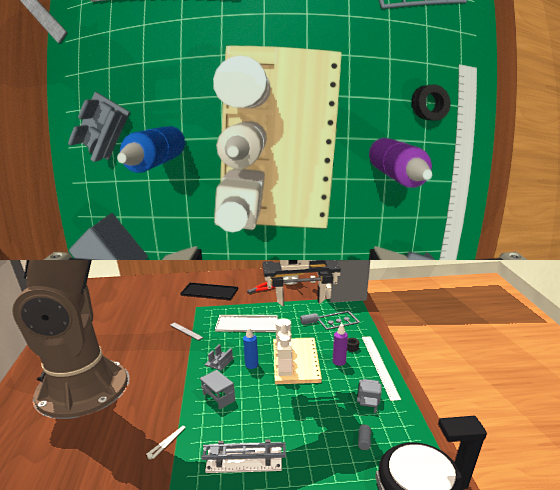

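From the starting pose again, the jar is at (240,82), the nozzle bottle at (235,150) and the square bottle at (234,215). Each is within about 3 px of where it began, and all stand upright. The frame lies in the jig, and the cab, hood and seats look undisturbed.

```bash
python3 -c "
from cell import *
print(sign_off())"
```

```text
the job is handed in; nothing more can be done
None
```

The frame is in the jig, all three bottles are back in their own bays, and I handed the job in at about 48 s of the 144 s allowed. No verdict is reported.

I stood the bottles in the stainless tray and checked all three upright in a picture. Then I gripped the frame near one end, to keep clear of the purple bottle, and lowered it into the cradles.

- **Frame:** it sits between the horns of both cradles and measured within about 1 mm of centre lengthways. I did not measure its height or tilt after release, but the pictures show it lying flat.
- **Bottles:** seen again from the starting pose, each is within about 3 px (roughly 2–3 mm) of its first position and upright. The limit is 12 mm.
- **Bystanders:** the cab, hood and seats look undisturbed in the pictures, though I did not measure them.
- **Disagreements:** my first two measurements of the tray differed by about 2 cm, so I used a closer wrist view instead. One early move was refused for missing fields and moved nothing. No check failed at the end.

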